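Read the job label, then hold the code reader in the guard's slot

TASK

Take the hand-held code reader out of its holster and aim it squarely at the centre of the job label on the tilted stand, from about 80 mm away, holding it steady for a second. Then pass its flat nose down through the slot in the top of the clear guard over the marked collar and finish while still holding it there, upright and still, the lens about 50 mm below the guard's top face and the reader's flange clear of the guard and the nose not pressed hard against the slot. Leave the loose collars and the screwdriver where they are.

Things in the scene. Friction and masses are not known exactly. Their poses are not given: they have to be found in the camera images.
- reader: Hand-held code reader, about 150 to 290 g, nose down in the holster. Origin: centre of the nose's lower end. z points up out of the handle; it looks along -z. Along z: black nose 0-72 mm, 12 (x) by 40 (y) mm, lower end rounded; flange 72-80 mm, 30 by 50 mm; grey grip 80-162 mm, 26 (x) by 36 (y) mm; end cap to 167 mm. The same turned half round about z.
- grip (a point): Point on the reader's axis at the middle of the best grasp, 133 mm from the lens, 34 mm below the top: taken from above across the 26 mm (reader's x). Axes of the reader.
- lens (a point): The reader's lens, at the centre of the lower end of its nose (the reader's origin and axes).
- focus (a point): The reader's focal point, in the air 80 mm straight ahead of the lens (at z = -80 mm of the reader). Aiming puts this point on the centre of the label. It moves with the reader; its axes are those of the reader.
- holster: Fixed upright pocket of dark sheet steel on a dark 90 x 100 mm foot; its mouth (20 x 46 mm) is 85 mm above the bench. The reader hangs in it by its flange, lens 13 mm above the bench, with several mm of play; lift it at least 75 mm to clear. Origin: centre of the foot's underside, z up.
- label: Square black-and-white code label (70 mm paper, 50 mm pattern) on a 100 x 90 mm plate, fixed on a low stand. Origin: centre of its face, 62 mm above the bench. z: outward normal, leaning 20 degrees from vertical to the stand's -x side (roughly towards the robot). When aiming the reader's z is parallel to it; the reader's turn about its own axis does not matter.
- guard: Fixed guard over a marking fixture: 160 x 160 mm grey metal top plate, 6 mm thick, upper face 146 mm above the bench, dark corner posts, clear side panels, 180 x 180 mm teal foot. A brass collar is fixed inside under the slot, its top 54 mm above the bench. Origin: centre of the underside, z up. The slot's long side runs along y.
- slot (a point): Centre of the slot's mouth on the guard's upper face, 146 mm above the bench; axes of the guard. The slot goes through the 6 mm plate, 14 mm wide in x and 42 mm long in y (2 mm more than the reader's nose each way), with a 1.5 mm chamfer. Below it is free room down to the collar.
- collar_a: Loose brass collar, 44 mm across and 30 mm high, standing on the bench between the robot and the work, on its left. Leave alone. Origin: centre of the underside.
- collar_b: Loose brass collar, as the other, on the robot's right. Leave alone.
- screwdriver: Loose screwdriver lying on the far side of the bench. Leave alone. Origin: in its underside.
Things that resemble listed ones, but are neither listed nor needed, are in the scene too. There is more than one size of the reader; the job needs the middle-sized.

How it is judged:
On the way:
1. The held reader is aimed at the label: its focal point within 15 mm of the label's centre, square to it within 0.2 rad, steady (contact force between the fingers and reader above 1 N and distance between focus and label below 0.015 m and angle between the z axis of reader and the z axis of label, either way round below 0.2 rad and z of lens in the frame of label above 0.03 m and linear speed of reader below 0.02 m/s and angular speed of reader below 0.15 rad/s), for 0.7 s.
At the end, for the whole second after the job is handed in: Reader gripped, still, upright within 0.12 rad, its nose through the slot: lens 38 to 62 mm below the guard's top face, within 8 mm of the slot's axis, pressing on the guard with under 8 N; collars and screwdriver within 20 mm of their start (contact force between the fingers and reader above 1 N and z of lens in the frame of slot between -0.062 and -0.038 m and horizontal distance between lens and slot below 0.008 m and angle between reader's own z axis and vertical below 0.12 rad and contact force between reader and guard below 8 N and linear speed of reader below 0.02 m/s and angular speed of reader below 0.15 rad/s and distance of each of collar_a, collar_b, screwdriver from where it was at the start of the episode below 0.02 m); the arm keeps its last pose, push and grip.
It fails at once if A loose collar was disturbed (distance of collar_a from where it was at the start of the episode above 0.02 m).
It fails at once if A loose collar was disturbed (distance of collar_b from where it was at the start of the episode above 0.02 m).
It fails at once if The screwdriver was disturbed (distance of screwdriver from where it was at the start of the episode above 0.02 m).
It also fails if it takes over 58 s, if anything falls off the work surface, if the arm or the gripper's body presses on something with over 40 N, if the wrist force passes 120 N, or if a joint passes its speed limit or range.

ROBOT

A 7-joint arm with a two-finger parallel gripper is mounted at the origin on the work surface. World frame = base frame: x ahead of the robot, y to its left, z up, the work surface at z = 0. Lengths are in m, angles in rad, forces in N, time in s.
With the tool pointing down it reaches from about 0.4 to 0.85 m from the base axis. Payload 4.5 kg.
Tool frame: the origin (TCP) lies at the centre of the arm's flange, where the gripper is bolted on; the fingertips stand 166 mm ahead of it and the grasp point (between the pads) lies 147 mm ahead of it (r.grip_depth is the distance from the TCP to the grasp point, in m); z points along the fingers, y is the line along which they close (so a half turn about z gives the same grasp; the last joint's range is limited). The gripper opens to 88 mm and grips with 3 to 60 N. Pads are 18 mm wide; open, the fingers measure 123 mm over their backs; the gripper's body (75 mm by 187 mm) begins 45 mm behind the grasp point.
Start: joints at [0.034, 0.689, -0.195, 1.565, 0.157, 0.902, -0.215], TCP at [0.625, 0, 0.405] pointing down, gripper open.
Joint ranges: [-3.01, 3.01], [-0.46, 2.08], [-1.47, 1.51], [0.13, 2.56], [-1, 4.14], [0.04, 2.09], [-2.66, 2.66]. Speed limits (rad/s): [2.57, 2.57, 3.14, 3.14, 3.14, 3.14, 3.14].

INTERFACE

Orientations are given as a unit quaternion [x, y, z, w].
In Python, from plant import status, cams, r, finder gives the robot as it stands.
- The arm moves only by the tool play_rows, never from a script. Its argument "rows" is a list of rows, each a list of 7 numbers: the opening in per cent of the stroke, from 0 (shut) to 100 (fully open), then the shift along the tool's x, y, z in m, then the turn, a rotation vector about the tool's x, y, z in degrees. A call has 1 to 8 rows; each row shifts and turns the commanded pose from where the row before left it, along the tool's axes as they then stand; what a row does not reach is not made up. A row lasts 1/8 s, in which the tool goes at most 62.5 mm and 10.7 degrees, less where a joint would pass 70% of its speed; a pose out of reach is approached as far as the arm can. A call with a gripper value outside its range is refused whole. The fingers move at their own pace and stop on an object; "grip_force" is the grip in N (left out, the last holds). Time passes only in rows, so rows that do not move let the fingers close. It gives the time, the measured TCP pose, the force, the opening and the grip force at its end, in the units of the state.
- status.get_state(): the state, without advancing time (a new reading comes with each control period).
- cams.snapshot(name): name is "scene" or "side" or "wrist"; returns the picture (400x640x3 uint8, red, green, blue); there is no depth.
- cams.camera_params(name): a dict with "vfov" (degrees; the focal length in pixels is half the picture's height over the tangent of half this angle, whatever the lens; pixels are square), "cx", "cy" (the principal point, pixels), "R" (3x3) and "t" (3): a world point X has camera coordinates R X + t; the wrist camera has in their place "tool_from_camera" (4x4, takes a point from camera to tool coordinates, whose origin is the TCP and whose axes are the flange's). Camera axes: x right, y down, z forward; pixel columns grow to the right and rows downward; lengths in m; the calibration is good to about 2 mm. A picture is of the moment at which its call begins: read the wrist's pose just before it. camera_params takes no time and is no camera call.
- r.finish_job(): hands the job in; it is judged then, once.
Trained networks look in the newest picture that a camera, given by its name, has taken for a name from the list of things; names that differ only in an ending like _2 or _b are one class to them, and where a whole thing is asked for, a point or a joint stands for the part that bears it (a point fixed in the world has none). Each returns a list of dicts, best first, with "score" (0 to 1); they miss things now and then, are a little off and sometimes report something else, mostly with a low value. They report only what shows in the picture. A call takes as long as a camera call. They do not tell look-alikes from the thing itself.
- finder.spot_in(camera, label): "at" ([x, y, z] in m, in the coordinates of the camera as it stood for that picture, good to about 4 mm: the middle of the surface that is visible of it).
- finder.regions_of(camera, label): "mask" (400x640 bool, what is visible of it).
The state is a dict: "clock": time; "q": joint angles; "qd": joint speeds; "joint_torque": joint torques, N m; "tool_pos": TCP position; "eef_rot": TCP orientation; "contact_force": force on the tool from outside, world axes, zero at the start; "moment": the same for the moment, N m; "opening": opening from 0.0 (shut) to 1.0 (fully open); "finger_force": force on a finger pad.
Only numpy, scipy, OpenCV 4.12 (cv2) and the standard library are available. Lean on these libraries where they do the work, as an engineer would, in place of code of your own. Each camera call takes 0.05 s, during which the arm holds its last target. There are 200 camera calls.

## Working session

There is one attempt and no reset: what is moved stays moved. The work goes in short steps, Python scripts to look and compute and a tool call to move; the robot and the scene stay as the last step left them, time stands still between calls to the robot, and variables do not carry over. Pictures are saved under pics/ and viewed, at most 14 in all, crops included, and the job is handed in when it is done.

Besides the shell and the picture viewer there is one more tool, called after "Emit:" as name(argument=value, ...), one argument or row to a line, values as JSON. play_rows: Moves the arm, as the interface text tells. Its arguments: {"type":"object","properties":{"rows":{"type":"array","items":{"type":"array","items":{"type":"number"}}},"grip_force":{"type":"number"}},"required":["rows"]}

```bash
mkdir -p pics; cat > h.py <<'E'
import numpy as np,cv2
from scipy.spatial.transform import Rotation as Ro
from plant import status,cams,r,finder
def params(n,s=None):
    p=cams.camera_params(n); f=200/np.tan(np.radians(p['vfov'])/2)
    K=np.array([[f,0,p['cx']],[0,f,p['cy']],[0,0,1]])
    if n=='wrist':
        s=s or status.get_state(); T=np.eye(4);T[:3,:3]=Ro.from_quat(s['eef_rot']).as_matrix();T[:3,3]=s['tool_pos']
        C=T@np.array(p['tool_from_camera'])  # world from cam
        R=C[:3,:3].T; t=-R@C[:3,3]
    else: R=np.array(p['R']);t=np.array(p['t'])
    return K,R,t
def toworld(P,c): K,R,t=P; return R.T@(np.array(c)-t)
def proj(P,X): K,R,t=P; c=K@(R@np.array(X).reshape(-1,3).T+t[:,None]); return (c[:2]/c[2]).T
def onplane(P,uv,z):
    K,R,t=P; d=R.T@np.linalg.inv(K)@np.array([uv[0],uv[1],1.]); o=-R.T@t; return o+d*(z-o[2])/d[2]
def snap(n,name=None):
    s=status.get_state(); im=cams.snapshot(n)
    if name: cv2.imwrite('pics/'+name,im[:,:,::-1])
    return im,params(n,s)
E
python3 - <<'E'
from h import *
for n in ['scene','side','wrist']:
    im,P=snap(n,n+'0.png'); print(n, 'cam at',(-P[1].T@P[2]).round(3), P[0][0,0])
    for l in ['reader','holster','label','guard','collar_a','screwdriver']:
        for d in finder.spot_in(n,l)[:4]:
            w=toworld(P,d['at']); print(l,round(d['score'],2),w.round(3),proj(P,w).round(0)[0])
E
python3 -c "
import cv2,numpy as np
cv2.imwrite('pics/all.png',cv2.imread('pics/scene0.png'))"
```

```text
scene cam at [ 1.092 -0.318  0.637] 402.66471906158705
reader 0.77 [ 0.748 -0.229  0.158] [242. 284.]
reader 0.69 [ 0.614 -0.239  0.144] [203. 235.]
reader 0.63 [ 0.495 -0.224  0.11 ] [190. 205.]
holster 0.67 [ 0.621 -0.261  0.007] [208. 292.]
holster 0.42 [ 0.631 -0.066  0.119] [298. 210.]
label 0.73 [0.616 0.278 0.06 ] [425. 165.]
guard 0.6 [ 0.63  -0.065  0.12 ] [299. 209.]
collar_a 0.75 [ 0.384 -0.128  0.024] [222. 187.]
collar_a 0.66 [0.366 0.135 0.026] [313. 145.]
screwdriver 0.65 [ 0.837 -0.147  0.024] [325. 348.]
side cam at [0.053 0.678 0.871] 506.31794311958794
reader 0.79 [ 0.725 -0.233  0.221] [338.  85.]
reader 0.68 [ 0.597 -0.227  0.134] [376. 133.]
reader 0.62 [ 0.492 -0.213  0.066] [406. 174.]
holster 0.64 [ 0.582 -0.244  0.046] [382. 160.]
label 0.95 [0.612 0.29  0.063] [224. 274.]
guard 0.58 [0.556 0.01  0.12 ] [331. 193.]
collar_a 0.56 [ 0.358 -0.115  0.025] [431. 232.]
screwdriver 0.74 [ 0.826 -0.139  0.02 ] [287. 152.]
screwdriver 0.2 [ 0.361 -0.119  0.024] [431. 231.]
wrist cam at [0.625 0.068 0.386] 347.32030237803593
reader 0.7 [ 0.725 -0.196  0.051] [410. 348.]
reader 0.57 [ 0.496 -0.205  0.058] [205. 359.]
guard 0.63 [ 0.586 -0.006  0.15 ] [266. 214.]
collar_a 0.74 [0.364 0.14  0.033] [39. 26.]
collar_a 0.6 [ 0.39  -0.122  0.005] [126. 270.]
screwdriver 0.59 [ 0.727 -0.124  0.015] [408. 275.]
```

View pics/scene0.png

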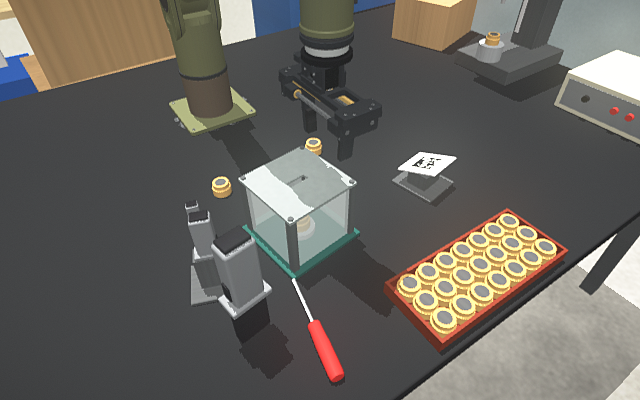

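View pics/side0.png

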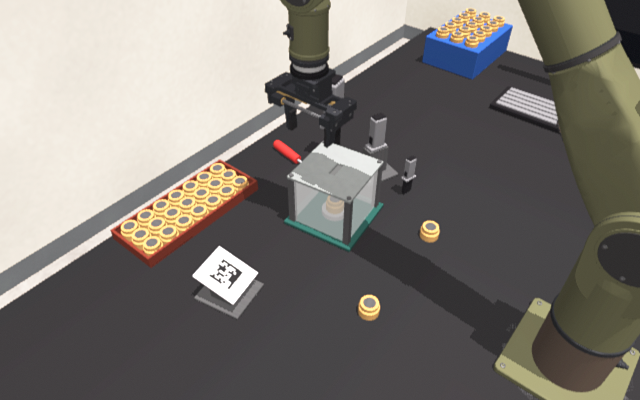

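The scene view shows three readers in a row, large (238,265), middle (202,235) and small (192,208). The guard is at (300,210) and the label at (428,162). The side view agrees: label (226,272), middle reader (377,133). Next I'll look from above the middle reader with the wrist camera.

```bash
python3 - <<'E'
from h import *
s=status.get_state(); print(Ro.from_quat(s['eef_rot']).as_matrix().round(3), s['clock'], s['tool_pos'],s['opening'])
print(np.array(cams.camera_params('wrist')['tool_from_camera']).round(3))
E
```

```text
[[-0.  1. -0.]
 [ 1.  0.  0.]
 [ 0. -0. -1.]] 1.05 [6.24991410e-01 4.18500576e-05 4.04720907e-01] 1.0022950469412182
[[-0.001 -0.966 -0.259  0.068]
 [ 1.    -0.001  0.001 -0.   ]
 [-0.001 -0.259  0.966  0.019]
 [ 0.     0.     0.     1.   ]]
```

View pics/wrist0.png

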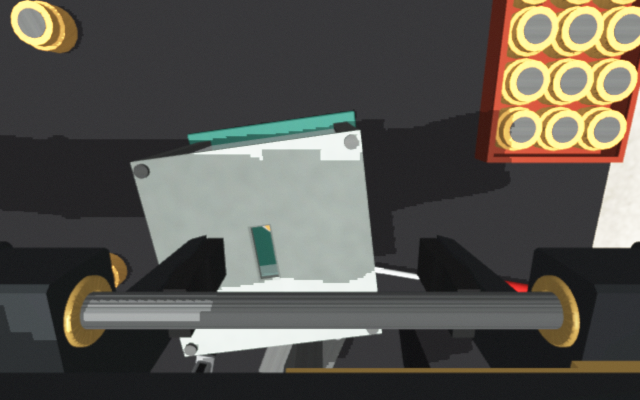

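Emit:
play_rows(
  rows=[
    [100,-0.02,0,-0.03,0,0,0],
    [100,-0.05,0,-0.03,0,0,0],
    [100,-0.06,-0.01,0,0,0,0],
    [100,-0.04,-0.01,0,0,0,0],
    [100,0,0,0,0,0,0],
    [100,0,0,0,0,0,0],
  ],
)

```text
clock: 1.8
tool_pos: [0.6052, -0.169, 0.4647]
eef_rot: [0.707, 0.707, 0.001, -0.0]
contact_force: [0.7, 0.5, 0.1]
opening: 0.998
finger_force: 0.0
```

```bash
python3 - <<'E'
from h import *
im,P=snap('wrist','wrist1.png'); print('cam at',(-P[1].T@P[2]).round(3))
for l in ['reader','holster','guard']:
    for d in finder.spot_in('wrist',l)[:4]:
        w=toworld(P,d['at']); print(l,round(d['score'],2),w.round(3),proj(P,w).round(0)[0])
E
```

```text
cam at [ 0.605 -0.101  0.446]
reader 0.96 [ 0.602 -0.22   0.166] [318. 249.]
reader 0.65 [ 0.499 -0.213  0.093] [221. 215.]
holster 0.62 [ 0.601 -0.212  0.009] [318. 194.]
guard 0.75 [ 0.579 -0.068  0.148] [288.  63.]
```

View pics/wrist1.png

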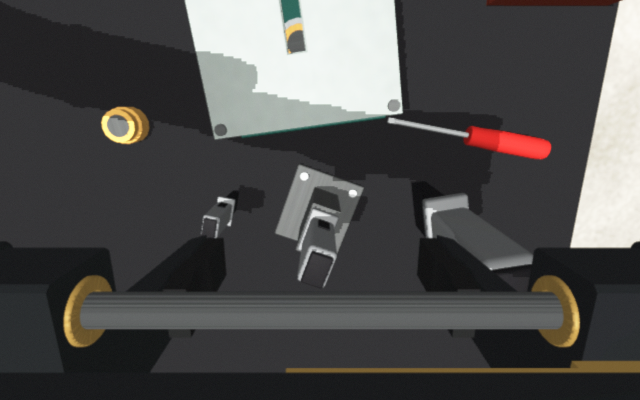

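The middle reader's cap is at (317,267), between the fingers, with its holster foot corners at (303,166), (362,187) and (276,232). I'll enlarge this view to measure the yaw of the cap and of the slot.

```bash
python3 - <<'E'
import cv2,numpy as np
a=cv2.imread('pics/wrist1.png')[160:300,265:375]; b=cv2.imread('pics/wrist0.png')[215:290,230:300]
A=cv2.resize(a,None,fx=4,fy=4,interpolation=cv2.INTER_CUBIC)
B=cv2.resize(b,None,fx=5,fy=5,interpolation=cv2.INTER_CUBIC)
o=np.zeros((560,790,3),np.uint8); o[:560,:440]=A; o[:375,440:790]=B
cv2.imwrite('pics/crop.png',o)
E
```

```text
(no output)
```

View pics/crop.png

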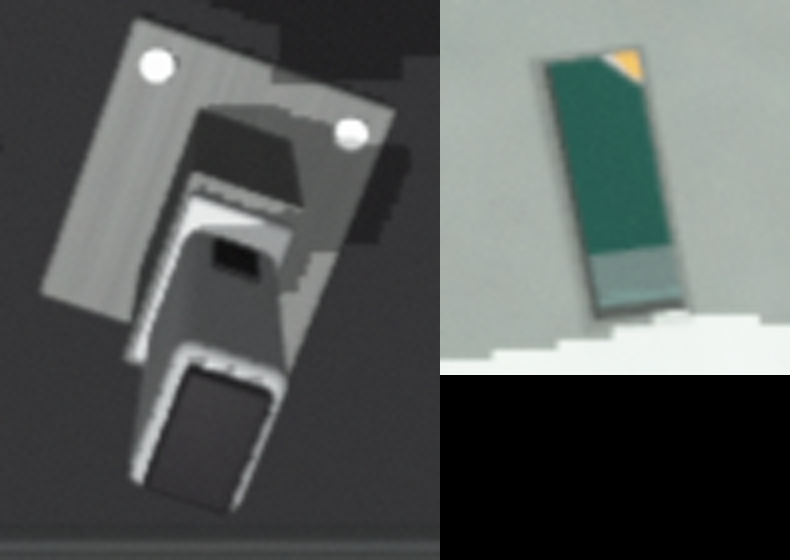

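```bash
cat >> h.py <<'E'
def label_pose(n,im,P):
    m=finder.regions_of(n,'label')[0]['mask']; g=im.min(axis=2)
    box=cv2.dilate(m.astype(np.uint8),np.ones((5,5)))
    w=((g>150)&(box>0)).astype(np.uint8)
    c=np.vstack(cv2.findContours(w,cv2.RETR_EXTERNAL,cv2.CHAIN_APPROX_NONE)[0]); h=cv2.convexHull(c)
    q=cv2.approxPolyN(h,4)[0].astype(float)
    obj=np.array([[-35,35,0],[35,35,0],[35,-35,0],[-35,-35,0]])/1000
    q=q-q.mean(0); mu=cv2.approxPolyN(h,4)[0].astype(float).mean(0)
    q=q[np.argsort(np.arctan2(q[:,1],q[:,0]))]+mu
    ok,rv,tv,e=cv2.solvePnPGeneric(obj,q,P[0],None,flags=cv2.SOLVEPNP_IPPE_SQUARE)
    for a,b,c in zip(rv,tv,e):
        print(n,'label ctr',toworld(P,b[:,0]).round(4),'normal',(P[1].T@cv2.Rodrigues(a)[0][:,2]).round(3),'err',c,q.round(0).tolist())
E
python3 - <<'E'
from h import *
K,R,t=P1=params('wrist')
cap=[(188,365),(273,392),(235,512),(148,485)]
W=np.array([onplane(P1,(265+u/4,160+v/4),.180) for u,v in cap]); print(W.round(4),'ctr',W.mean(0).round(4))
yx=lambda d:np.degrees(np.arctan2(d[1],d[0])).round(1)
print('x-yaw',yx(W[1]-W[0]+W[2]-W[3]),'y-yaw-90',yx(W[0]-W[3]+W[1]-W[2])-90)
F=np.array([onplane(P1,(265+u/4,160+v/4),.004) for u,v in [(135,20),(395,112),(42,293)]]); print('foot',yx(F[1]-F[0]),yx(F[0]-F[2])-90,np.linalg.norm(F[1]-F[0]),np.linalg.norm(F[0]-F[2]),F.round(3))
s={'tool_pos':[.625,0,.4047],'eef_rot':[.70711,.70711,0,0]}
P0=params('wrist',s)
S=np.array([onplane(P0,(230+(u-440)/5,215+v/5),.146) for u,v in [(546,62),(645,50),(690,312),(592,320)]]);print('slot',S.mean(0).round(4),yx(S[1]-S[0]+S[2]-S[3]),yx(S[0]-S[3]+S[1]-S[2])-90,np.linalg.norm(S[1]-S[0]),np.linalg.norm(S[0]-S[3]))
G=np.array([onplane(P0,p,.146) for p in [(131,162),(361,130),(381,333),(178,356)]]);print('guard',G.round(3),G.mean(0).round(4),yx(G[1]-G[0]),yx(G[2]-G[3]),yx(G[1]-G[2])-90)
for n in ['scene','side']:
    im,P=snap(n); label_pose(n,im,P)
E
```

```text
[[ 0.5981 -0.2159  0.18  ]
 [ 0.6157 -0.2219  0.18  ]
 [ 0.608  -0.2496  0.18  ]
 [ 0.5895 -0.2432  0.18  ]] ctr [ 0.6028 -0.2326  0.18  ]
x-yaw -18.9 y-yaw-90 -16.599999999999994
foot -19.7 -19.400000000000006 0.08965283396272518 0.09878818670820141 [[ 0.577 -0.173  0.004]
 [ 0.661 -0.204  0.004]
 [ 0.544 -0.267  0.004]]
slot [ 0.5837 -0.0376  0.146 ] 6.1 6.799999999999997 0.014645073653843167 0.041885822902747054
guard [[ 0.493  0.031  0.146]
 [ 0.652  0.052  0.146]
 [ 0.673 -0.107  0.146]
 [ 0.509 -0.128  0.146]] [ 0.5816 -0.0381  0.146 ] 7.8 7.4 7.400000000000006
scene label ctr [0.7622 0.0981 0.2402] normal [-0.318 -0.03   0.948] err [0.18220121] [[420.0, 151.0], [458.0, 157.0], [434.0, 176.0], [395.0, 169.0]]
scene label ctr [0.7637 0.0969 0.2399] normal [ 0.744 -0.508 -0.434] err [0.80525098] [[420.0, 151.0], [458.0, 157.0], [434.0, 176.0], [395.0, 169.0]]
side label ctr [0.4424 0.4053 0.307 ] normal [-0.35  -0.194  0.916] err [0.03815397] [[219.0, 245.0], [258.0, 272.0], [233.0, 305.0], [191.0, 276.0]]
side label ctr [0.4411 0.4073 0.3077] normal [-0.508  0.797  0.327] err [0.95338735] [[219.0, 245.0], [258.0, 272.0], [233.0, 305.0], [191.0, 276.0]]
```

```bash
python3 - <<'E'
from h import *
a,_=snap('scene'); b,_=snap('side')
A=cv2.resize(a[215:345,185:285],None,fx=4,fy=4,interpolation=cv2.INTER_CUBIC)
B=cv2.resize(b[50:180,320:420],None,fx=4,fy=4,interpolation=cv2.INTER_CUBIC)
cv2.imwrite('pics/crop2.png',np.hstack([A,B])[:,:,::-1])
E
```

```text
(no output)
```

View pics/crop2.png

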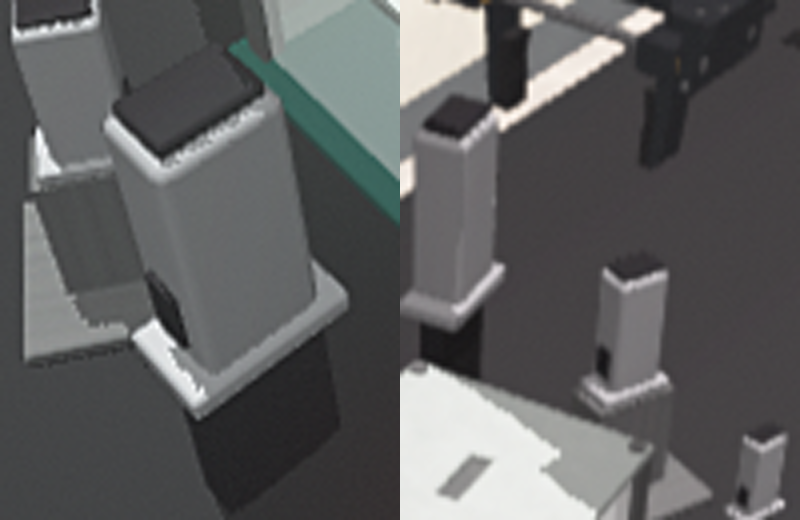

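```bash
python3 - <<'E'
from h import *
A=params('scene');B=params('side')
def tri(a,b):
    M=[p[0]@np.c_[p[1],p[2]] for p in(A,B)]
    X=cv2.triangulatePoints(M[0],M[1],np.array(a,float),np.array(b,float))[:,0];return (X[:3]/X[3])
X=tri((185+190/4,215+100/4),(320+60/4,50+115/4));print('large cap',X.round(3))
print(np.array([onplane(A,(185+u/4,215+v/4),X[2]) for u,v in [(112,112),(225,47),(275,100),(165,165)]]).round(3))
W=proj(B,[.603,-.2326,.18]);print('mid cap predicted side crop',((W-[320,50])*4).round(0))
E
```

```text
large cap [ 0.733 -0.226  0.238]
[[ 0.726 -0.248  0.238]
 [ 0.721 -0.205  0.238]
 [ 0.752 -0.201  0.238]
 [ 0.756 -0.243  0.238]]
mid cap predicted side crop [[229. 264.]]
```

Emit:
play_rows(
  rows=[
    [70,-0.032,-0.001,0,0,0,0],
    [70,-0.0315,-0.001,0,0,0,0],
    [70,0,0,0,0,0,9.5],
    [70,0,0,0.02,0,0,9.5],
    [70,0,0,0.05,0,0,0],
    [70,0,0,0.03,0,0,0],
    [70,0,0,0,0,0,0],
  ],
)

```text
clock: 3.18
tool_pos: [0.6022, -0.2332, 0.3625]
eef_rot: [0.814, 0.581, -0.002, -0.002]
contact_force: [0.7, -0.0, 0.7]
opening: 0.702
finger_force: 0.0
```

```bash
python3 - <<'E'
from h import *
im,P=snap('wrist','wrist2.png')
for d in finder.spot_in('wrist','reader')[:3]:
    w=toworld(P,d['at']); print(round(d['score'],2),w.round(3),proj(P,w).round(0)[0])
print(proj(P,[.603,-.2326,.18]))
E
```

```text
0.97 [ 0.718 -0.212  0.189] [560. 131.]
0.75 [ 0.606 -0.226  0.171] [326. 226.]
0.59 [ 0.495 -0.22   0.088] [188. 227.]
[[325.51795999 243.95577499]]
```

View pics/wrist2.png

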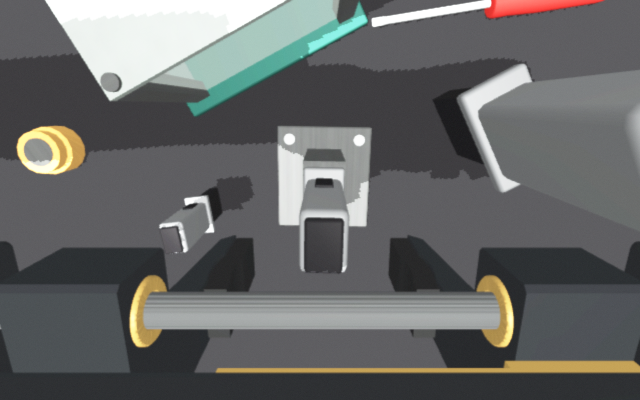

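The reader's cap is at (324,243), centred and square between the fingers, against a prediction of (325,244). I'll descend and grasp.

Emit:
play_rows(
  rows=[
    [70,0,0,0.03,0,0,0],
    [70,0,0,0.028,0,0,0],
    [70,0,0,0.0115,0,0,0],
    [70,0,0,0,0,0,0],
    [0,0,0,0,0,0,0],
    [0,0,0,0,0,0,0],
    [0,0,0,0,0,0,0],
    [0,0,0,0,0,0,0],
  ],
  grip_force=40,
)

```text
clock: 4.28
tool_pos: [0.603, -0.2334, 0.2955]
eef_rot: [0.814, 0.581, 0.0, 0.0]
contact_force: [0.4, 0.1, 1.1]
opening: 0.287
finger_force: 39.9
```

Emit:
play_rows(
  rows=[
    [0,0,0,-0.02,0,0,0],
    [0,0,0,-0.04,0,0,0],
    [0,0,0,-0.05,0,0,0],
    [0,0,0,-0.05,0,0,-8.8],
    [0,0,0,-0.04,0,0,-8.8],
    [0,0,0,0,0,0,-8.8],
    [0,0,0,0,0,0,0],
  ],
)

```text
clock: 5.15
tool_pos: [0.6026, -0.2336, 0.4948]
eef_rot: [0.661, 0.751, -0.0, -0.001]
contact_force: [0.3, 0.1, -3.2]
opening: 0.292
finger_force: 39.9
```

Emit:
play_rows(
  rows=[
    [0,0.03,0.004,0,0,0,0],
    [0,0.055,0.007,0,0,0,0],
    [0,0.055,0.007,0,0,0,0],
    [0,0.055,0.007,0,0,0,0],
    [0,0.055,0.007,0,0,0,0],
    [0,0.055,0.007,0,0,0,0],
    [0,0.055,0.007,0,0,0,0],
    [0,0.03,0.004,0,0,0,0],
  ],
)

```text
clock: 6.15
tool_pos: [0.6013, 0.1638, 0.494]
eef_rot: [0.659, 0.752, -0.0, -0.002]
contact_force: [-0.5, -0.3, -2.8]
opening: 0.29
finger_force: 39.9
```

Emit:
play_rows(
  rows=[
    [0,0,0,0,0,0,0],
    [0,0,0,0,0,0,0],
  ],
)

```text
clock: 6.4
tool_pos: [0.6024, 0.1584, 0.4943]
eef_rot: [0.661, 0.75, -0.001, 0.0]
contact_force: [0.2, -0.1, -2.7]
opening: 0.29
finger_force: 39.9
```

```bash
python3 - <<'E'
from h import *
im,P=snap('wrist','wrist3.png')
for l in ['reader','label']:
  for d in finder.spot_in('wrist',l)[:3]:
    w=toworld(P,d['at']); print(l,round(d['score'],2),w.round(4),proj(P,w).round(0)[0])
label_pose('wrist',im,P)
E
```

```text
reader 0.64 [0.6025 0.1719 0.3659] [327. 270.]
label 0.77 [0.6164 0.2877 0.0645] [349.  50.]
wrist label ctr [0.6071 0.2717 0.1814] normal [-0.201  0.234  0.951] err [1.06338754] [[299.0, 10.0], [390.0, -5.0], [392.0, 88.0], [305.0, 95.0]]
wrist label ctr [0.6083 0.2688 0.1815] normal [ 0.124 -0.508  0.853] err [2.43367396] [[299.0, 10.0], [390.0, -5.0], [392.0, 88.0], [305.0, 95.0]]
```

View pics/wrist3.png

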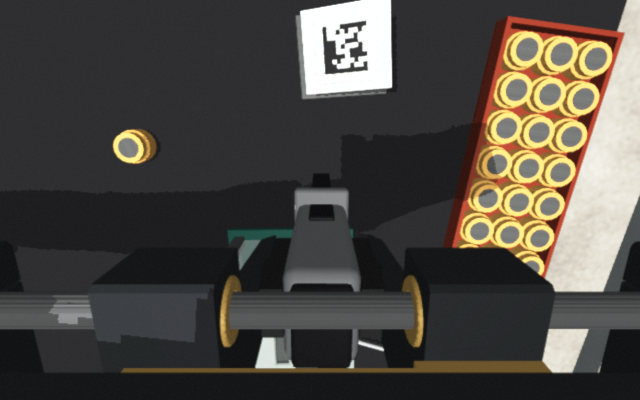

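The label plate is at (300–392, 0–97), slightly cut at the top, with its pattern centred near (346,47). The reader hangs straight in the grip at (322,270). I'll step forward for a full view and fit the label pose with the known tilt.

Emit:
play_rows(
  rows=[
    [0,0.03,0.004,0,0,0,0],
    [0,0.03,0.004,0,0,0,0],
    [0,0,0,0,0,0,0],
    [0,0,0,0,0,0,0],
  ],
)

```text
clock: 7.1
tool_pos: [0.6029, 0.2189, 0.4951]
eef_rot: [0.661, 0.751, -0.001, 0.001]
contact_force: [0.1, -0.6, -2.3]
opening: 0.291
finger_force: 39.9
```

```bash
cat > fit.py <<'E'
from h import *
from scipy.optimize import least_squares
im,P=snap('wrist','wrist4.png')
g=im.min(axis=2)
m=cv2.dilate(finder.regions_of('wrist','label')[0]['mask'].astype(np.uint8),np.ones((7,7)))
w=((g>150)&(m>0)).astype(np.uint8)
h=cv2.convexHull(np.vstack(cv2.findContours(w,cv2.RETR_EXTERNAL,cv2.CHAIN_APPROX_NONE)[0]))
q=cv2.approxPolyN(h,4)[0].astype(float); c=q.mean(0); q=q[np.argsort(np.arctan2(*(q-c).T[::-1]))]
# pattern: dark pixels well inside the plate
mm=cv2.erode(cv2.fillConvexPoly(np.zeros_like(w),q.astype(np.int32),1),np.ones((9,9)))
pts=np.argwhere((g<110)&(mm>0))[:,::-1].astype(np.float32); rect=cv2.minAreaRect(pts); box=cv2.boxPoints(rect)
print('plate px',q.tolist(),'pattern',rect)
def axes(yaw): 
    a=np.radians(20); Z=Ro.from_euler('z',yaw).as_matrix()
    return Z@Ro.from_euler('y',-a).as_matrix()
for dx,dy in [(100,90),(90,100),(100,100)]:
    obj=np.array([[-dx,dy,0],[dx,dy,0],[dx,-dy,0],[-dx,-dy,0]])/2000
    f=lambda p:(proj(P,(axes(p[2])@obj.T).T+[p[0],p[1],p[3]])-q).ravel()
    s=least_squares(f,[.615,.285,0,.06]); print(dx,dy,s.x[:2].round(4),'z',s.x[3].round(4),'yaw',np.degrees(s.x[2]).round(1),'rms',np.sqrt(np.mean(s.fun**2)).round(2))
print('pattern ctr on z=.062',onplane(P,rect[0],.062).round(4))
d=finder.spot_in('wrist','label')[0]; print('net',toworld(P,d['at']).round(4))
E
python3 fit.py
```

```text
plate px [[292.0, 68.0], [380.0, 58.0], [380.0, 143.0], [298.0, 146.0]] pattern ((336.2348327636719, 104.46133422851562), (43.83406448364258, 39.839595794677734), 86.98721313476562)
100 90 [0.6111 0.2885] z 0.0681 yaw 10.9 rms 0.65
90 100 [0.612  0.2883] z 0.0622 yaw 10.9 rms 4.79
100 100 [0.6124 0.2885] z 0.0447 yaw 10.9 rms 2.65
pattern ctr on z=.062 [0.6118 0.2893 0.062 ]
net [0.6151 0.2896 0.0627]
```

```bash
cat > go.py <<'E'
import sys
from h import *
# args: target tcp xyz, tool z dir, yaw of tool y (deg)
def plan(p,zd,yaw):
    s=status.get_state(); R=Ro.from_quat(s['eef_rot'])
    z=np.array(zd,float);z/=np.linalg.norm(z); y=np.array([np.cos(np.radians(yaw)),np.sin(np.radians(yaw)),0]); y-=z*(y@z); y/=np.linalg.norm(y)
    T=Ro.from_matrix(np.c_[np.cross(y,z),y,z]); rv=(R.inv()*T).as_rotvec(degrees=True)
    d=np.array(p)-s['tool_pos']
    print('first shift (current tool axes)',R.inv().apply(d).round(4),'shift after turn',T.inv().apply(d).round(4),'turn',rv.round(2))
E
python3 -c "
from go import *
plan([.490,.265,.4027],[.336,.065,-.940],7.4)
plan([.490,.265,.4027],[.336,.065,-.940],11)"
```

```text
first shift (current tool axes) [ 0.0604 -0.1062  0.0925] shift after turn [ 0.0584 -0.1317  0.0521] turn [-19.96   1.36   0.1 ]
first shift (current tool axes) [ 0.0604 -0.1062  0.0925] shift after turn [ 0.0671 -0.1275  0.0521] turn [-19.99   0.69  -3.69]
```

Emit:
play_rows(
  rows=[
    [0,0.02,-0.035,0.025,0,0,0],
    [0,0.02,-0.036,0.035,0,0,0],
    [0,0.0204,-0.0352,0.0325,0,0,0],
    [0,0,0,0,-6.65,0.45,0],
    [0,0,0,0,-6.65,0.45,0],
    [0,0,0,0,-6.65,0.45,0.1],
    [0,0,0,0,0,0,0],
    [0,0,0,0,0,0,0],
  ],
)

```text
clock: 8.25
tool_pos: [0.4897, 0.2663, 0.4029]
eef_rot: [0.651, 0.739, 0.137, 0.105]
contact_force: [0.2, 0.2, -3.3]
opening: 0.292
finger_force: 39.9
```

```bash
python3 - <<'E'
from go import *
plan([.490,.265,.4027],[.336,.065,-.940],7.4)
a,PA=snap('scene'); b,PB=snap('side'); w,PW=snap('wrist')
R=Ro.from_quat(status.get_state()['eef_rot']).as_matrix(); tcp=np.array(status.get_state()['tool_pos'])
lens=tcp+R@[0,0,.2825]; top=tcp+R@[0,0,.2825-.167]; foc=lens+R@[0,0,.08]
print('lens',lens,'focus',foc.round(4))
o=[]
for im,P in ((a,PA),(b,PB)):
    im=im[:,:,::-1].copy()
    L=proj(P,[top,lens,foc,[.612,.2885,.062]]).round(0).astype(int)
    c=L.mean(0).astype(int); x0=np.clip(c[0]-65,0,510);y0=np.clip(c[1]-80,0,240)
    big=cv2.resize(im[y0:y0+160,x0:x0+130],None,fx=3,fy=3,interpolation=cv2.INTER_CUBIC)
    Q=[tuple(int(v) for v in (p-[x0,y0])*3) for p in L]
    cv2.line(big,Q[0],Q[2],(0,0,255),1); cv2.circle(big,Q[1],3,(0,255,0),1); cv2.circle(big,Q[3],4,(255,0,0),1); o.append(big)
cv2.imwrite('pics/aim.png',np.hstack(o))
E
```

```text
first shift (current tool axes) [-0.0013  0.0001  0.0002] shift after turn [-0.0013  0.0001  0.0002] turn [-0.1  -0.07  0.08]
lens [0.58451884 0.28497954 0.13720431] focus [0.6113 0.2903 0.062 ]
```

View pics/aim.png

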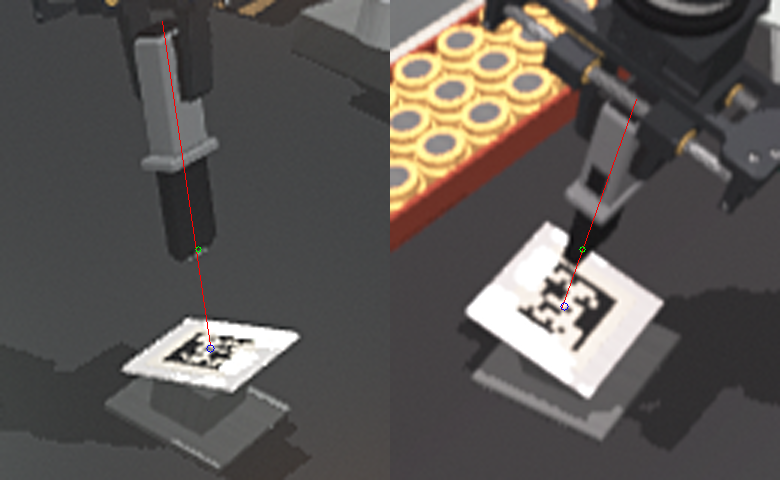

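The pattern centres fall on the predicted spots, scene (210,348) and side (567,305). The nose seems a few pixels left of prediction in the scene view. I'll fit the reader's tilt in the grip from the silhouettes.

```bash
cat > rfit.py <<'E'
from h import *
from scipy.optimize import minimize
s=status.get_state(); R=Ro.from_quat(s['eef_rot']).as_matrix(); tcp=np.array(s['tool_pos'])
boxes=[(12,40,0,72),(30,50,72,80),(26,36,80,162)]
def corners(p): # p: shift x mm, slide mm, tilt about tool y deg, tilt about tool x deg
    out=[]
    for a,b,z0,z1 in boxes:
        c=np.array([[sx*b/2,sy*a/2,z] for sx in(-1,1) for sy in(-1,1) for z in(z0,z1)]) # tool x= reader y
        c=np.c_[c[:,0],c[:,1],133-c[:,2]]  # from grip point along tool z
        c=Ro.from_euler('yx',[p[2],p[3]],degrees=True).apply(c)+[p[0],0,p[1]]
        out.append(tcp+(R@(c/1000+[0,0,.2825-.133]).T).T)
    return out
views=[]
for n in ('scene','side'):
    im,P=snap(n)
    ms=[d['mask'] for d in finder.regions_of(n,'reader')]
    u=proj(P,tcp+R@[0,0,.2]).round().astype(int)[0]
    m=min(ms,key=lambda m:np.linalg.norm(np.argwhere(m).mean(0)[::-1]-u)); print(n,m.sum(),np.argwhere(m).mean(0)[::-1],u)
    views.append((n,P,m.astype(np.float32)))
def render(P,p,S=8):
    x=np.zeros((400*2,640*2),np.uint8)
    for c in corners(p):
        h=cv2.convexHull(((proj(P,c)+.5)*2*S).astype(np.int32)); cv2.fillConvexPoly(x,h,255,shift=3)
    return cv2.resize(x,(640,400),interpolation=cv2.INTER_AREA)/255.
def cost(p,vs=views):
    t=0
    for n,P,m in vs:
        r_=render(P,p); keep=np.ones_like(m)
        c=proj(P,tcp+R@[0,0,.18])[0]; d=proj(P,tcp+R@[0,0,.28])[0]-c  # only below the pads
        yy,xx=np.mgrid[:400,:640]; keep=((xx-c[0])*d[0]+(yy-c[1])*d[1])>0
        t+=np.abs((r_-m)*keep).sum()/m.sum()
    return t
if __name__=='__main__':
    print('nominal',cost([0,0,0,0]))
    for vs in (views,views[:1],views[1:]):
        best=min((minimize(cost,[a,0,b,0],args=(vs,),method='Nelder-Mead',options=dict(initial_simplex=np.array([[a,0,b,0],[a+3,0,b,0],[a,3,b,0],[a,0,b+3,0],[a,0,b,2]]),maxiter=250)) for a,b in((0,0),)),key=lambda q:q.fun)
        print(len(vs),best.x.round(2),best.fun.round(3))
E
python3 rfit.py
```

```text
scene 1216 [415.40213816  95.14967105] [417  93]
side 815 [238.0601227  230.65153374] [239 232]
nominal 0.2976233087681311
2 [ 0.67 -3.34 -3.88 -1.03] 0.142
1 [ 0.05  0.   -0.02  1.98] 0.068
1 [-3.3   6.86 -5.67 -2.51] 0.062
```

```bash
cat > wfit.py <<'E'
from rfit import *
im,P=snap('wrist'); c=proj(P,corners([0,0,0,0])[1]) ; print('flange px nominal',c.min(0).round(1),c.max(0).round(1))
big=im[100:300,240:400,::-1].copy(); big=cv2.resize(big,None,fx=3,fy=3,interpolation=cv2.INTER_CUBIC); o=[big.copy()]
for p,col in (([0,0,0,0],(0,0,255)),([.7,-3.3,-3.9,0],(0,255,0))):
    for k in corners(p):
        h=((cv2.convexHull(proj(P,k).astype(np.float32))[:,0]+.5-[240,100])*3).astype(np.int32); cv2.polylines(big,[h],True,col,1)
cv2.imwrite('pics/wov.png',big)
cv2.imwrite('pics/wov.png',np.hstack([big,o[0]])[:, :800])
E
python3 wfit.py
```

```text
scene 1379 [415.28861494  94.19434373] [417  93]
side 932 [238.85515021 228.7167382 ] [239 232]
flange px nominal [292.7 185.2] [348.1 272.5]
```

View pics/wov.png

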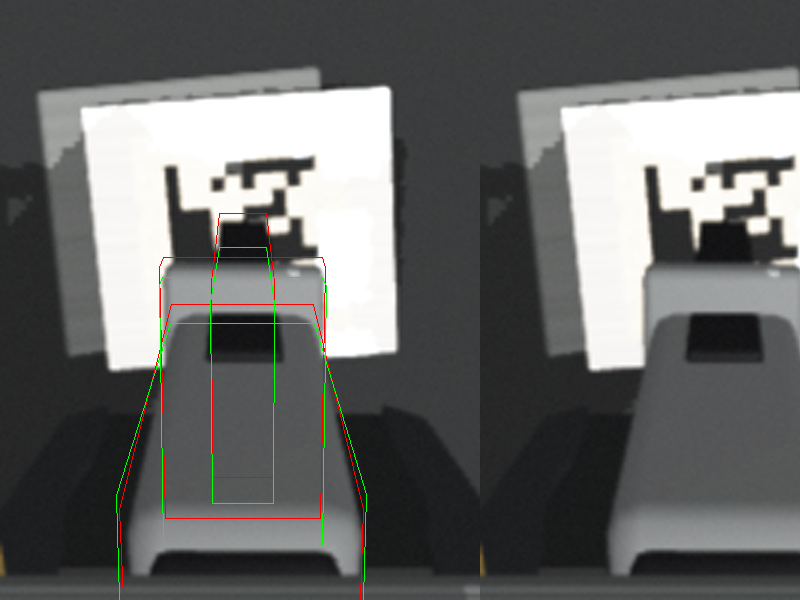

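The wrist view shows the nose tip only about 3 px (2 mm) from nominal, so the tilt is negligible and the aim is good. I'll hold for a second, then back off.

Emit:
play_rows(
  rows=[
    [0,0,0,0,0,0,0],
    [0,0,0,0,0,0,0],
    [0,0,0,0,0,0,0],
    [0,0,0,0,0,0,0],
    [0,0,0,0,0,0,0],
    [0,0,0,0,0,0,0],
    [0,0,0,0,0,0,0],
    [0,0,0,0,0,0,0],
  ],
)

```text
clock: 9.85
tool_pos: [0.4895, 0.2665, 0.4027]
eef_rot: [0.651, 0.739, 0.138, 0.105]
contact_force: [-0.6, 0.2, -3.0]
opening: 0.29
finger_force: 39.9
```

Emit:
play_rows(
  rows=[
    [0,0,0,-0.03,0,0,0],
    [0,0,0,-0.05,0,0,0],
    [0,0,0,-0.05,0,0,0],
    [0,0,0,0,6.65,-0.45,0],
    [0,0,0,0,6.65,-0.45,0],
    [0,0,0,0,6.65,-0.45,0],
    [0,0,0,0,0,0,0],
  ],
)

```text
clock: 10.72
tool_pos: [0.4467, 0.2576, 0.5246]
eef_rot: [0.661, 0.75, 0.001, 0.0]
contact_force: [0.4, -0.9, -2.9]
opening: 0.291
finger_force: 39.9
```

```bash
python3 -c "
from go import *
plan([.583,.01,.47],[0,0,-1],7.3); print(status.get_state()['tool_pos'])"
```

```text
first shift (current tool axes) [-0.2628  0.104   0.0546] shift after turn [-0.2629  0.1037  0.0546] turn [ 0.07 -0.04 -0.07]
[0.44668443 0.25759747 0.52463232]
```

Emit:
play_rows(
  rows=[
    [0,-0.035,0.01,0,0,0,0],
    [0,-0.054,0.015,0,0,0,0],
    [0,-0.054,0.015,0,0,0,0],
    [0,-0.054,0.015,0,0,0,0],
    [0,-0.054,0.015,0,0,0,0],
    [0,-0.054,0.015,0,0,0,0],
    [0,-0.055,0.012,0.02,0,0,0],
    [0,0,0,0.025,0,0,0],
  ],
)

```text
clock: 11.72
tool_pos: [0.5885, -0.0933, 0.4793]
eef_rot: [0.664, 0.748, -0.001, 0.004]
contact_force: [-0.7, 1.0, -3.4]
opening: 0.296
finger_force: 39.9
```

Emit:
play_rows(
  rows=[
    [0,0,0,0.0195,0,0,0],
    [0,0,0,0,0,0,0],
    [0,0,0,0,0,0,0],
    [0,0,0,0,0,0,0],
  ],
)

```text
clock: 12.22
tool_pos: [0.5881, -0.0867, 0.4614]
eef_rot: [0.66, 0.751, 0.001, 0.001]
contact_force: [0.6, 0.8, -3.0]
opening: 0.296
finger_force: 39.9
```

```bash
python3 - <<'E'
from go import *
im,P=snap('wrist','wrist5.png')
plan([.583,-.038,.46],[0,0,-1],7.3)
s=status.get_state();R=Ro.from_quat(s['eef_rot']).as_matrix();tcp=np.array(s['tool_pos'])
u=proj(P,[tcp+R@[0,0,.2825],[.583,-.038,.146]]).round(1);print('lens px, slot px',u)
Z=Ro.from_euler('z',7.4,degrees=True).as_matrix()
big=cv2.resize(im[70:270,220:420,::-1],None,fx=3,fy=3,interpolation=cv2.INTER_CUBIC)
q=proj(P,(Z@np.array([[-7,21,0],[7,21,0],[7,-21,0],[-7,-21,0]]).T/1000).T+[.583,-.038,.146])
cv2.polylines(big,[((q+.5-[220,70])*3).astype(np.int32)],True,(0,0,255),1)
n=proj(P,np.array([tcp+R@(np.array([a,b,c])/1000) for a,b,c in [(20,6,282.5),(20,-6,282.5),(20,-6,210),(20,6,210)]]))
cv2.polylines(big,[((n+.5-[220,70])*3).astype(np.int32)],True,(0,0,255),1)
cv2.imwrite('pics/slot.png',big)
E
```

```text
first shift (current tool axes) [0.049  0.0012 0.0013] shift after turn [0.049  0.0011 0.0013] turn [0.13 0.02 0.02]
lens px, slot px [[320.6 195.7]
 [321.  129.2]]
```

View pics/slot.png

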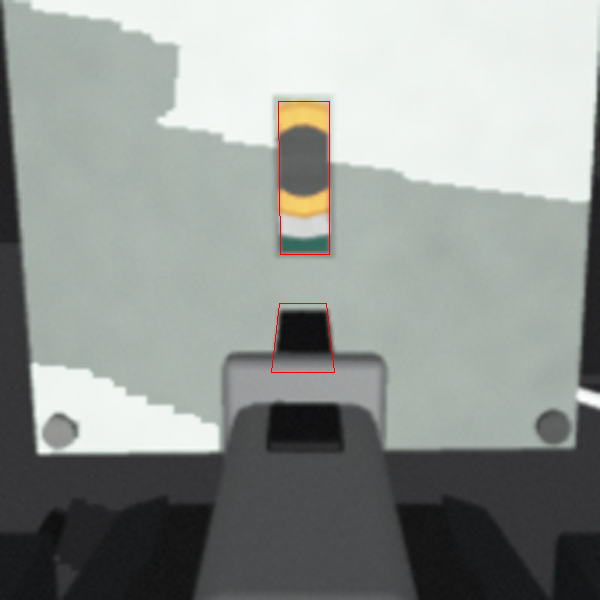

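The red slot prediction fits the visible slot, crop (279–329, 100–254). The nose tip centre is at crop x 305, so the nose needs +51 mm along tool x and +0.6 mm along tool y.

Emit:
play_rows(
  rows=[
    [0,0.025,0.0003,0,0,0,0],
    [0,0.026,0.0003,0,0,0,0],
    [0,0,0,0.01,0,0,0],
    [0,0,0,0.013,0,0,0],
    [0,0,0,0,0,0,0],
    [0,0,0,0,0,0,0],
    [0,0,0,0,0,0,0],
  ],
)

```text
clock: 13.15
tool_pos: [0.5821, -0.0367, 0.4375]
eef_rot: [0.661, 0.75, 0.0, 0.0]
contact_force: [0.1, 1.0, -2.8]
opening: 0.292
finger_force: 39.9
```

```bash
python3 -c "
from go import *
plan([.583-.0007+.0002,-.038+.002,.4364],[0,0,-1],7.4); print(status.get_state()['contact_force'])"
```

```text
first shift (current tool axes) [0.0006 0.0004 0.0011] shift after turn [0.0006 0.0005 0.0011] turn [ 0.04 -0.02 -0.14]
[ 0.07829951  0.98735646 -2.82633959]
```

Emit:
play_rows(
  rows=[
    [0,0.0004,0.0003,0.004,0,0,0],
    [0,0,0,0.004,0,0,0],
    [0,0,0,0.004,0,0,0],
    [0,0,0,0.003,0,0,0],
    [0,0,0,0,0,0,0],
    [0,0,0,0,0,0,0],
  ],
)

```text
clock: 13.9
tool_pos: [0.5822, -0.036, 0.4222]
eef_rot: [0.661, 0.751, -0.0, -0.0]
contact_force: [0.6, -0.5, -2.9]
opening: 0.289
finger_force: 39.9
```

Emit:
play_rows(
  rows=[
    [0,0,0,0.005,0,0,0],
    [0,0,0,0.007,0,0,0],
    [0,0,0,0.007,0,0,0],
    [0,0,0,0,0,0,0],
    [0,0,0,0,0,0,0],
  ],
)

```text
clock: 14.52
tool_pos: [0.5821, -0.0361, 0.4029]
eef_rot: [0.661, 0.751, -0.0, -0.0]
contact_force: [0.9, -1.8, -3.7]
opening: 0.289
finger_force: 39.9
```

Emit:
play_rows(
  rows=[
    [0,0,0,0.007,0,0,0],
    [0,0,0,0.007,0,0,0],
    [0,0,0,0.007,0,0,0],
    [0,0,0,0.004,0,0,0],
    [0,0,0,0,0,0,0],
    [0,0,0,0,0,0,0],
    [0,0,0,0,0,0,0],
  ],
)

```text
clock: 15.4
tool_pos: [0.582, -0.036, 0.3781]
eef_rot: [0.661, 0.751, -0.0, -0.0]
contact_force: [1.5, -3.5, -5.0]
opening: 0.29
finger_force: 39.9
```

```bash
python3 - <<'E'
from h import *
o=[]
for n in ('scene','side'):
    im,P=snap(n); u=proj(P,[.583,-.038,.146])[0].astype(int); x0=max(u[0]-65,0);y0=max(u[1]-85,0)
    o.append(cv2.resize(im[y0:y0+150,x0:x0+130,::-1],None,fx=3,fy=3,interpolation=cv2.INTER_CUBIC))
cv2.imwrite('pics/end.png',np.hstack(o))
s=status.get_state();print(s['contact_force'],s['moment'],s['tool_pos'])
E
```

```text
[ 0.14077223 -2.60247162 -4.80208443] [-1.03772063 -0.09313824  0.04982165] [ 0.58200734 -0.03596926  0.37814038]
```

View pics/end.png

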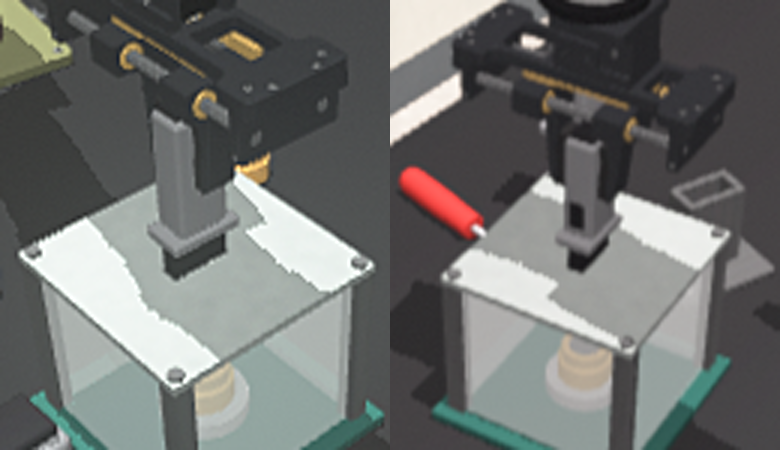

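The nose is through the slot with the flange well clear. There is a light side force of about −3 N in y, so I'll ease off by 1 mm.

Emit:
play_rows(
  rows=[
    [0,-0.0005,0,0,0,0,0],
    [0,-0.0005,0,0,0,0,0],
    [0,0,0,0,0,0,0],
    [0,0,0,0,0,0,0],
    [0,0,0,0,0,0,0],
    [0,0,0,0,0,0,0],
  ],
)

```text
clock: 16.25
tool_pos: [0.5824, -0.0364, 0.3784]
eef_rot: [0.661, 0.751, 0.001, -0.0]
contact_force: [-0.4, -0.6, -3.6]
opening: 0.297
finger_force: 39.9
```

```bash
python3 -c "
from plant import r,status
print(status.get_state()['contact_force']); print(r.finish_job())"
```

```text
[-0.40112537 -0.59835704 -3.60043099]
the job is handed in; nothing more can be done
None
```

I aimed the middle reader at the label and held it over a second, then handed the job in at about 16 s with its nose through the slot: lens about 50 mm below the guard's top, flange clear, side force under 1 N; the hand-in returned no verdict.

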